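# Read and store a stirred water sample on the bench meter

### The arm

A 6-joint arm with a two-finger parallel gripper is mounted at the origin on the work surface. World frame = base frame: x ahead of the robot, y to its left, z up, the work surface at z = 0. Lengths are in m, angles in rad, forces in N, time in s.
With the tool pointing down it reaches from about 0.25 to 0.725 m from the base axis. Payload 9.7 kg.
Tool frame: the origin (TCP) lies midway between the tips of the shut fingers; the grasp point (between the pads) lies 19 mm behind it; z points along the fingers, y is the line along which they close (so a half turn about z gives the same grasp; the last joint's range is limited). The gripper opens to 85 mm and grips with 20 to 120 N. Pads are 22 mm wide; open, the fingers measure 114 mm over their backs; the gripper's body (76 mm by 85 mm) begins 54 mm behind the grasp point. The pads swing forward as they close: fully open they stand 13 mm farther back than shut.
Start: joints at [1.137, 0.087, 0.176, 1.66, 0, 1.571], TCP at [0.231, 0.499, 0.231] pointing down, gripper open.
Joint ranges: [-3.13, 3.13], [-0.85, 1.81], [-1.15, 1.24], [-2.2, 2.28], [-1.44, 1.52], [-3.14, 3.14]. Speed limits (rad/s): [2.22, 2.22, 2.57, 3.14, 3.14, 3.14].

### API

Orientations are given as a unit quaternion [w, x, y, z].
In Python, from workcell import telemetry, imaging, workorder gives the robot as it stands. The module is installed in compiled form; this text tells all that it offers.
- The arm moves only by the tool send_rows, never from a script. Its argument "plan" is a list that holds one entry, the list of rows, each a list of 6 numbers: the shift along the tool's x, y, z each as a share of 20 cm, from -1 to 1, then the turn, a rotation vector about the tool's x, y, z each as a share of 0.5 rad, from -1 to 1. In form: [[[x, y, z, wx, wy, wz], ...]]. A call has 1 to 10 rows; each row shifts and turns the commanded pose from where the row before left it, along the tool's axes as they then stand; what a row does not reach is not made up. A row lasts 1/12 s, in which the tool goes at most 41.7 mm and 7.16 degrees, less where a joint would pass 70% of its speed; a pose out of reach is approached as far as the arm can. A call with a number of a shift or a turn outside -1 to 1 is refused whole. A call with a gripper value outside its range is refused whole. "grip" is the opening, from -1 (shut) to 1 (fully open), set as the call begins (left out, the last holds). The fingers move at their own pace and stop on an object; "force" is the grip in N (left out, the last holds). Time passes only in rows, so rows that do not move let the fingers close. It gives the time, the measured TCP pose, the force, the opening and the grip force at its end, in the units of the state.
- telemetry.state(): the state, without advancing time (a new reading comes with each control period).
- imaging.get_image(name): name is "scene" or "top" or "wrist"; returns a dict with "pixels" (400x640x3 uint8, blue, green, red), "range_z" (400x640 float32, m along the optical axis (not along the pixel's ray), 0 where there is no reading), "fovy" (degrees; the focal length in pixels is half the picture's height over the tangent of half this angle, whatever the lens; pixels are square), "cx", "cy" (the principal point, pixels), "rvec" (rotation vector, rad) and "tvec" (3), from world to camera coordinates, as OpenCV has them. Camera axes: x right, y down, z forward; pixel columns grow to the right and rows downward; lengths in m; the calibration is good to about 2 mm. A picture is of the moment at which its call begins.
- workorder.finish_job(): hands the job in; it is judged then, once.
The state is a dict: "time": time; "joint_pos": joint angles; "joint_velocities": joint speeds; "tau": joint torques, N m; "tool_pos": TCP position; "tool_rot": TCP orientation; "contact_force": force on the tool from outside, world axes, zero at the start; "ft_torque": the same for the moment, N m; "finger_gap": finger opening in m; "grip_force": force on a finger pad.
Only numpy, scipy, OpenCV 4.12 (cv2) and the standard library are available. Lean on these libraries where they do the work, as an engineer would, in place of code of your own. Each camera call takes 0.05 s, during which the arm holds its last target. There are 200 camera calls.

### The job

Take a reading of the bottled sample and store it: switch the stirrer on by pressing down the raised far half of its rocker switch, then on the bench meter press the auto-read key (the innermost of the left-hand bank of three, beside the arrow pad), the round enter key in the middle of the arrow pad, and last the store key (the innermost of the right-hand bank). Press each key all the way down and let it come back up before the next one. Work with the fingertips only: press no other key or the arrow pad, lift nothing, and leave the stirrer on and the sample bottle and the small things beside the instruments where they are.

Things in the scene. Friction and masses are not known exactly. Their poses are not given: they have to be found in the camera images.
- meter: Bench meter facing the robot, fixed; 284 mm wide, 250 deep, slate on white. Its face rises away from the robot at 0.243 rad, from 40 mm high in front to 101 at the back. 60 mm up the slope, one row of grey keys: three square ones left, round enter key in a flat arrow pad in the middle, three square ones right, 32 mm apart in each bank. Origin: middle of underside; x away from robot, y left.
- key_auto (a joint): Auto-read key: the innermost key of the left-hand (+y) bank of three, the one beside the arrow pad, 52 mm left of the enter key; 16 x 17 mm square cap standing 6.5 mm proud of the meter's face; joint value 0 m = up, 0.0035 = fully down; sprung, about 1.6 N to start and 4.4 N to bottom, comes back up when let go.
- auto_top (a point): Middle of the top of the auto-read key. Axes: z square out of the meter's face, x up the slope away from the robot, y to the left. Rides on the key.
- key_enter (a joint): Enter key: round, 20 mm across, standing 8 mm proud of the meter's face in the centre of the arrow pad, on the meter's midline; joint value 0 m = up, 0.0035 = fully down; sprung, about 1.6 N to start and 4.4 N to bottom, comes back up when let go.
- enter_top (a point): Middle of the top of the enter key. Axes: z square out of the meter's face, x up the slope away from the robot, y to the left. Rides on the key.
- key_store (a joint): Store key: the innermost key of the right-hand (-y) bank of three, the one beside the arrow pad, 52 mm right of the enter key; 16 x 17 mm square cap standing 6.5 mm proud of the meter's face; joint value 0 m = up, 0.0035 = fully down; sprung, about 1.6 N to start and 4.4 N to bottom, comes back up when let go.
- store_top (a point): Middle of the top of the store key. Axes: z square out of the meter's face, x up the slope away from the robot, y to the left. Rides on the key.
- stirrer: White magnetic stirrer facing the robot, fixed; 150 mm wide, 230 deep. Its first 80 mm is a console rising away from the robot at 0.149 rad, 40 to 52 mm high: black rocker switch at left, speed knob (38 mm across, 18 high) at right, 72 mm apart, 41 mm up the slope. Behind: deck 52 mm high, round white plate 134 mm across, top 68 mm high. Origin: middle of underside; x away from robot, y left.
- rocker (a joint): On/off rocker of the stirrer: black paddle 36 mm long up the slope, 21 wide, top a shallow V, pivot across its middle. 0 rad = off: far half raised (far edge 9.5 mm above the console), near half flat. 0.22 = on: far half flat, 5.5 mm above the console, near half raised. Starts off (up to 0.03). Stays where left; takes about 2 N at 12 mm from the pivot, more nearer it.
- rocker_far (a point): Point to press: on top of the rocker's far half (the half away from the robot), 13 mm from the pivot line. It sinks about 3 mm as the switch goes from off to on. Rides on the rocker; axes: z square out of this half's surface, x away from the robot, y left. When off, this half slopes 0.22 rad more than the console.
- arrow_ring: Flat black round arrow pad around the enter key, 62 mm across, 2 mm proud of the meter's face; touch-sensitive, does not move. Not to be pressed. Origin: its centre on the meter's face, z out of the face.
- soft_keys: Row of four flat grey keys, each 26 x 9 mm, 1.5 mm proud, just below the display, and a 13 mm round power key in line with them at the far right, 53 mm up the slope from the main row; touch-sensitive, do not move. Not to be pressed. Origin: middle of the row on the meter's face.
- sample: Glass sample bottle, 70 mm across, with a black cordless sensor (up to 21 mm across) standing in its neck, 218 mm tall in all; loose, about 0.45 kg, standing on the middle of the stirrer's plate, 115 mm behind the rocker's middle. Origin: middle of its underside, z up.
- dropper: Small white dropper bottle, 28 mm across, 65 mm tall, loose, standing beside the stirrer's console. Origin: middle of its underside.
- jar: Small glass jar with a black cap, 36 mm across, 45 mm tall, loose, standing beside the meter. Origin: middle of its underside.
- pen: White pen, 137 mm long, 9 mm thick, loose, lying in front of the meter. Origin: middle of its underside, x along it.
- vial: Small glass vial with a white cap, 24 mm across, 50 mm tall, loose, standing beside the stirrer. Origin: middle of its underside.
- key_mode (a joint): Another key of the meter, not to be pressed: the outermost (leftmost) key of the left-hand bank; 0 m = up, 0.0035 = fully down.
- key_cal (a joint): Another key of the meter, not to be pressed: the middle key of the left-hand bank; 0 m = up, 0.0035 = fully down.
- key_recall (a joint): Another key of the meter, not to be pressed: the middle key of the right-hand bank; 0 m = up, 0.0035 = fully down.
- key_esc (a joint): Another key of the meter, not to be pressed: the outermost (rightmost) key of the right-hand bank; 0 m = up, 0.0035 = fully down.

How it is judged:
On the way, in this order (a step that is already met when the one before it is completed fails the run):
1. the stirrer's rocker is pressed over to on, with every key still up (value of joint rocker above 0.16 rad and value of joint each of key_auto, key_enter, key_store below 0.001 m), for 0.1 s.
2. the auto-read key is pressed down, the other two up, the stirrer on (value of joint key_auto above 0.0025 m and value of joint each of key_enter, key_store below 0.001 m and value of joint rocker above 0.16 rad), for 0.05 s.
3. the enter key is pressed down, the other two up, the stirrer on (value of joint key_enter above 0.0025 m and value of joint each of key_auto, key_store below 0.001 m and value of joint rocker above 0.16 rad), for 0.05 s.
4. the store key is pressed down, the other two up, the stirrer on (value of joint key_store above 0.0025 m and value of joint each of key_auto, key_enter below 0.001 m and value of joint rocker above 0.16 rad), for 0.05 s.
At the end, for the whole second after the job is handed in: The rocker is on (over 0.16 of its 0.22 rad), the auto-read, enter and store keys are all back up (within 1 mm), the sample bottle stands upright and at rest on the stirrer, and the sample bottle, dropper bottle, vial, jar and pen are each within 20 mm of where it was (all of step 1 and distance of each of sample, dropper, vial, jar, pen from where it was at the start of the episode below 0.02 m and angle between sample's own z axis and vertical below 0.1 rad and linear speed of sample below 0.02 m/s); the robot touches nothing.
It fails at once if a key is pressed while the stirrer is still off (value of joint rocker below 0.14 rad and value of joint any of key_auto, key_enter, key_store above 0.002 m).
It fails at once if a wrong key is pressed (2 mm or more down) (value of joint any of key_mode, key_cal, key_recall, key_esc above 0.002 m).
It fails at once if the arrow pad or the row of keys under the display is pressed (over 3 N) (contact force between the fingers and arrow_ring above 3 N or contact force between the fingers and soft_keys above 3 N).
It fails at once if the sample bottle is lifted, pushed more than 20 mm or tipped (distance of sample from where it was at the start of the episode above 0.02 m or angle between sample's own z axis and vertical above 0.2 rad).
It fails at once if the dropper bottle, vial, jar or pen is lifted or moved more than 20 mm (distance of any of dropper, vial, jar, pen from where it was at the start of the episode above 0.02 m).
It also fails if it takes over 64 s, if anything falls off the work surface, if the arm or the gripper's body presses on something with over 40 N, if the wrist force passes 120 N, or if a joint passes its speed limit or range.

## Working session

There is one attempt and no reset: what is moved stays moved. The work goes in short steps, Python scripts to look and compute and a tool call to move; the robot and the scene stay as the last step left them, time stands still between calls to the robot, and variables do not carry over. Pictures are saved under pics/ and viewed, at most 12 in all, crops included, and the job is handed in when it is done.

Besides the shell and the picture viewer there is one more tool, called after "Request:" by a JSON object that holds its "name" and its "arguments". send_rows: Moves the arm, as the interface text tells. Its arguments: {"type":"object","properties":{"plan":{"type":"array","items":{"type":"array","items":{"type":"array","items":{"type":"number"}}}},"grip":{"type":"number"},"force":{"type":"number"}},"required":["plan"]}

```bash
mkdir -p pics
cat > h.py <<'E'
import numpy as np, cv2
from scipy.spatial.transform import Rotation as R
from workcell import telemetry, imaging, workorder
def get(n):
    d=imaging.get_image(n); np.savez('pics/%s.npz'%n,**d); return d
def cam(d):
    f=d['pixels'].shape[0]/2/np.tan(np.radians(d['fovy'])/2); Rm=cv2.Rodrigues(np.array(d['rvec'],float))[0]; return f,Rm,np.array(d['tvec'],float).ravel()
def w(d,u,v,z=None):
    f,Rm,t=cam(d); z=d['range_z'][int(round(v)),int(round(u))] if z is None else z
    return Rm.T@(np.array([(u-d['cx'])/f*z,(v-d['cy'])/f*z,z])-t)
def cloud(d):
    f,Rm,t=cam(d); z=d['range_z']; v,u=np.mgrid[:z.shape[0],:z.shape[1]]
    p=np.stack([(u-d['cx'])/f*z,(v-d['cy'])/f*z,z],-1); return (p-t)@Rm
E
python3 - <<'E'
from h import *
s=telemetry.state(); print(s)
for n in ('top','scene'):
    d=get(n); cv2.imwrite('pics/%s0.png'%n,d['pixels']); print(n,d['fovy'],d['cx'],d['cy'],d['rvec'],d['tvec'])
E
```

```text
{'time': 0.0, 'joint_pos': array([1.13699502e+00, 8.74614876e-02, 1.75116421e-01, 1.65981156e+00,
       4.81628093e-06, 1.57078586e+00]), 'joint_velocities': array([ 0.0020654 ,  0.00044753, -0.00144874,  0.00026533, -0.00067791,
        0.00043908]), 'tau': array([ 2.20365691e-03, -5.20372224e+01,  4.64815736e+01,  1.57970935e-02,
        1.13102753e-04,  2.63517830e-05]), 'tool_pos': array([0.23107541, 0.49883851, 0.23057321]), 'tool_rot': array([-1.48725960e-04,  2.15198773e-01,  9.76570031e-01, -6.63693636e-04]), 'contact_force': array([-0.17960437, -0.63934375,  0.19654495]), 'ft_torque': array([-0.02771085, -0.01470159, -0.00753789]), 'grip_force': 0.0, 'finger_gap': 0.0854031115177856}
top 47.49793749093757 322.8807715780003 194.20041019491748 [ 1.99719377 -2.22515635  0.22851317] [0.05167789 0.51984953 0.95612087]
scene 54.28628734576541 321.00657142471715 199.1704784307279 [ 2.22738492  0.77381019 -0.33227042] [-0.3886081  -0.14672207  1.20020483]
```

View pics/top0.png

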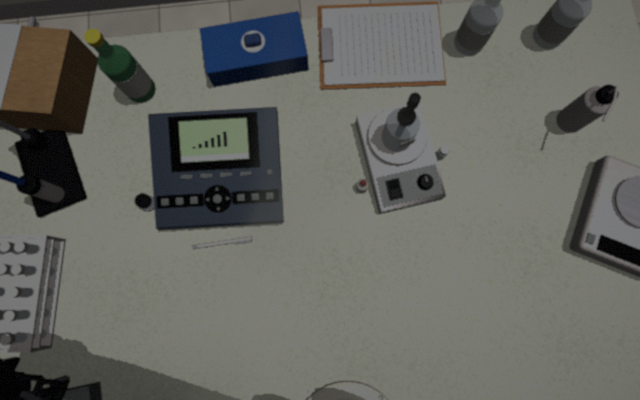

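View pics/scene0.png

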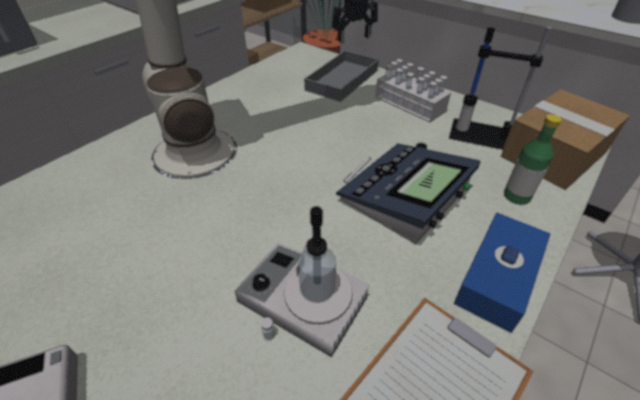

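The top view shows the meter with its enter key at about (218,198), auto-read at (195,200) and store at (240,197). The stirrer's rocker is at about (394,188) and its knob at (426,182). The scene view shows the same layout from behind. Next I'll take rough positions and an enlarged crop.

Run:
```python
from h import *
d=dict(np.load('pics/top.npz'))
for n,u,v in [('enter',218,198),('auto',195,200),('store',240,197),('mode',164,202),('esc',272,195.5),('rocker',394,188),('knob',426,182),('sampletop',412,100),('drop?',363,185),('vial?',444,152),('jar',144,201)]:
    print(n,w(d,u,v).round(4))
p=d['pixels'];a=cv2.resize(p[160:250,130:290],None,fx=5,fy=5,interpolation=cv2.INTER_CUBIC)[:,:800]
b=cv2.resize(p[150:220,340:460],None,fx=5,fy=5,interpolation=cv2.INTER_CUBIC)
c=np.zeros((450,800,3),np.uint8)
cv2.imwrite('pics/crA.png',cv2.convertScaleAbs(a,alpha=1.8)); 
cv2.imwrite('pics/crB.png',cv2.convertScaleAbs(b,alpha=1.8))
```

```text
enter [0.5374 0.2265 0.0618]
auto [0.5388 0.2777 0.0599]
store [0.5355 0.1789 0.0568]
mode [0.5422 0.3467 0.058 ]
esc [0.5309 0.1078 0.0582]
rocker [ 0.5198 -0.1641  0.0522]
knob [ 0.5233 -0.2344  0.0634]
sampletop [ 0.626  -0.176   0.2879]
drop? [ 0.5338 -0.096   0.0536]
vial? [ 0.5913 -0.2894  0.0495]
jar [0.5521 0.3953 0.0459]
```

View pics/crA.png

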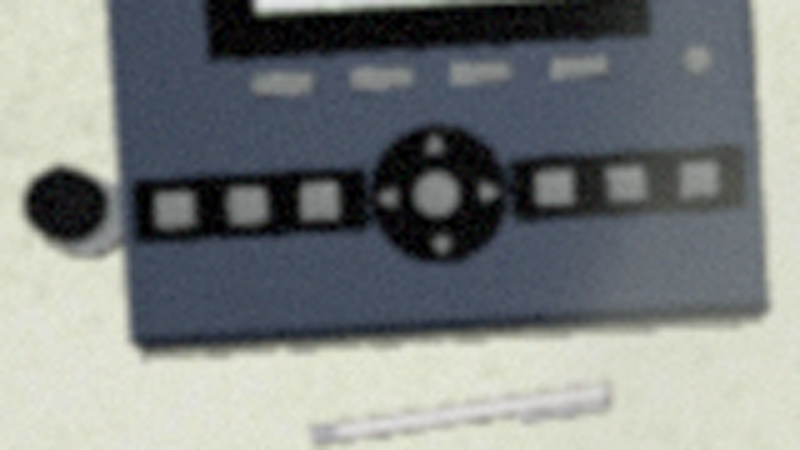

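View pics/crB.png

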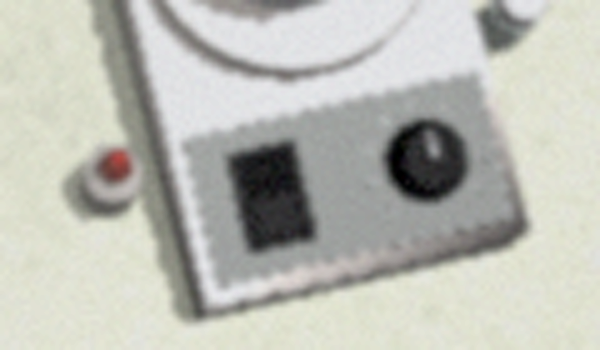

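The crops give auto at about (193.8,199.8), enter at (217.2,198.4) and store at (240.8,197.2). The rocker's corners are roughly (386,180), (399,178.6), (402.6,197) and (390,200), and the knob is at (425,181.5). I'll fit each instrument's pose with the known dimensions.

```bash
cat >> h.py <<'E'
def rayz(d,u,v,z):
    f,Rm,t=cam(d); c=-Rm.T@t; r=Rm.T@np.array([(u-d['cx'])/f,(v-d['cy'])/f,1]); return c+r*(z-c[2])/r[2]
def frame(yaw,tilt): # columns: upslope x, left y, normal z
    return (R.from_euler('z',yaw)*R.from_euler('y',-tilt)).as_matrix()
def toolrot(F): # tool x down-slope, y left, z into the face
    return np.stack([-F[:,0],F[:,1],-F[:,2]],1)
def go(pos,Rt,s=None):
    s=s or telemetry.state(); q=s['tool_rot']; C=R.from_quat([q[1],q[2],q[3],q[0]]).as_matrix()
    rv=R.from_matrix(C.T@Rt).as_rotvec()
    print('turn shares',(rv/.5).round(3),'then shift shares',(Rt.T@(np.array(pos)-s['tool_pos'])/.2).round(4),'(unturned)',(C.T@(np.array(pos)-s['tool_pos'])/.2).round(4))
E
python3 - <<'E'
from h import *
d=dict(np.load('pics/top.npz'))
A=lambda x,y:(130+(x+.5)/5-.5,160+(y+.5)/5-.5)
B=lambda x,y:(340+(x+.5)/5-.5,150+(y+.5)/5-.5)
keys=[(175,209),(247,205),(320,200),(437,193),(555,187),(627,183),(700,180)]
off=[116,84,52,0,-52,-84,-116]
P=np.array([rayz(d,*A(*k),.0607 if o else .0622) for k,o in zip(keys,off)])
off=np.array(off)/1000
# rigid fit: P = c + off*(-sin,cos)
cx=np.polyfit(off,P[:,0],1); cy=np.polyfit(off,P[:,1],1); yaw=np.arctan2(-cx[0],cy[0])
print('meter yaw',yaw,'scale',np.hypot(cx[0],cy[0]),'c',cx[1],cy[1])
print((P[:,:2]-np.array([cx[1],cy[1]])-off[:,None]*[-np.sin(yaw),np.cos(yaw)]).round(4))
r=[rayz(d,*B(*k),z) for k,z in [((230,152),.0575),((297,143),.0575),((313,235),.049),((250,250),.049)]]
r=np.array(r); print('rocker corners',r.round(4)); kn=rayz(d,*B(427,158),.063); print('knob',kn)
m=r.mean(0); print('mid',m,'yaw1',np.arctan2(-(m-kn)[0]*-1*-1,(m-kn)[1]), np.hypot(*(m-kn)[:2]), 'yaw2',np.arctan2(*( (r[0]+r[1]-r[2]-r[3])[[1,0]])))
# cloud based: plane fits
c=cloud(d).reshape(-1,3); c=c[(d['range_z']>0).ravel()]
def plane(ctr,x0,x1,y0,y1,yaw):
    q=(c[:,:2]-ctr[:2])@np.array([[np.cos(yaw),-np.sin(yaw)],[np.sin(yaw),np.cos(yaw)]])
    k=(q[:,0]>x0)&(q[:,0]<x1)&(q[:,1]>y0)&(q[:,1]<y1)
    s=np.linalg.lstsq(np.c_[q[k],np.ones(k.sum())],c[k,2],rcond=None)[0]; print('plane',k.sum(),np.arctan(s[:2]),s[2])
plane(P[3],-.05,-.035,-.12,.12,yaw); plane(P[3],-.05,.04,-.13,.13,yaw)
plane(m,-.03,.03,-.05,-.015,.2)
E
```

```text
meter yaw -0.05110735187497988 scale 0.998913060120026 c 0.5369672652740964 0.22872467977465988
[[-0.0002 -0.0002]
 [-0.0002  0.0001]
 [ 0.0002 -0.0001]
 [ 0.0001 -0.0001]
 [ 0.0002  0.0001]
 [ 0.0002  0.0003]
 [-0.0003  0.    ]]
rocker corners [[ 0.5388 -0.1471  0.0575]
 [ 0.5397 -0.1773  0.0575]
 [ 0.499  -0.1801  0.049 ]
 [ 0.4953 -0.1512  0.049 ]]
knob [ 0.52542088 -0.23254087  0.063     ]
mid [ 0.51819588 -0.16393561  0.05325   ] yaw1 0.10492578830014306 0.06898465390077878 yaw2 0.08155871840451176
plane 740 [0.23849442 0.00032415] 0.05282225520010255
plane 4860 [ 2.52634212e-01 -9.63514895e-05] 0.05418021288321494
plane 411 [ 0.14421435 -0.00330327] 0.04648763551065399
```

Request:
{"name": "send_rows", "arguments": {"plan": [[[0,0,0,0,0,0],[0,0,0,0,0,0],[0,0,0,0,0,0],[0,0,0,0,0,0],[0,0,0,0,0,0],[0,0,0,0,0,0]]], "grip": -1, "force": 20}}

```text
time: 0.6
tool_pos: [0.2312, 0.499, 0.2313]
tool_rot: [-0.0, 0.215, 0.977, -0.0]
contact_force: [0.8, -0.7, -0.2]
finger_gap: 0.0122
grip_force: 0.0
```

Run:
```python
from h import *
go([.47,-.16,.20],toolrot(frame(.12,0)))
```

```text
turn shares [-0.    -0.    -1.108] then shift shares [-0.7911 -3.4144  0.1564] (unturned) [-2.4686 -2.4879  0.1564]
```

Request:
{"name": "send_rows", "arguments": {"plan": [[[-0.137,-0.138,0,0,0,0],[-0.137,-0.138,0,0,0,0],[-0.137,-0.138,0,0,0,0],[-0.137,-0.138,0,0,0,0],[-0.137,-0.138,0,0,0,0],[-0.137,-0.138,0,0,0,0],[-0.137,-0.138,0,0,0,0],[-0.137,-0.138,0,0,0,0],[-0.137,-0.138,0,0,0,0]]]}}

```text
time: 1.35
tool_pos: [0.3506, 0.1683, 0.2316]
tool_rot: [0.0, 0.215, 0.977, 0.0]
contact_force: [1.3, 0.1, 0.5]
finger_gap: -0.0001
grip_force: 0.0
```

Request:
{"name": "send_rows", "arguments": {"plan": [[[-0.137,-0.138,0,0,0,0],[-0.137,-0.138,0,0,0,0],[-0.137,-0.138,0,0,0,0],[-0.137,-0.138,0,0,0,0],[-0.137,-0.138,0,0,0,0],[-0.137,-0.138,0,0,0,0],[-0.137,-0.138,0,0,0,0],[-0.137,-0.138,0,0,0,0],[-0.137,-0.138,0,0,0,0]]]}}

```text
time: 2.1
tool_pos: [0.4701, -0.1612, 0.2315]
tool_rot: [0.0, 0.215, 0.977, -0.0]
contact_force: [0.2, 0.6, 0.6]
finger_gap: -0.0002
grip_force: 0.0
```

Request:
{"name": "send_rows", "arguments": {"plan": [[[0,0,0,0,0,-0.185],[0,0,0,0,0,-0.185],[0,0,0,0,0,-0.185],[0,0,0,0,0,-0.185],[0,0,0,0,0,-0.185],[0,0,0,0,0,-0.185],[0,0,0,0,0,0],[0,0,0,0,0,0]]]}}

```text
time: 2.77
tool_pos: [0.4699, -0.159, 0.2313]
tool_rot: [0.0, -0.059, 0.998, -0.0]
contact_force: [-0.5, 0.1, -0.3]
finger_gap: 0.0002
grip_force: 0.0
```

Run:
```python
from h import *
s=telemetry.state(); print(s['tool_pos'],s['tool_rot'],s['joint_pos'],s['contact_force'])
d=get('wrist'); cv2.imwrite('pics/w1.png',cv2.convertScaleAbs(d['pixels'],alpha=1.6))
```

```text
[ 0.46985913 -0.15903636  0.23132304] [ 1.58207621e-05 -5.91470480e-02  9.98249280e-01 -2.95856191e-05] [-3.26347743e-01 -4.21494193e-02  4.45663841e-02  1.65746056e+00
 -4.29292555e-05 -4.44710922e-01] [-0.54937835  0.12106644 -0.28972107]
```

View pics/w1.png

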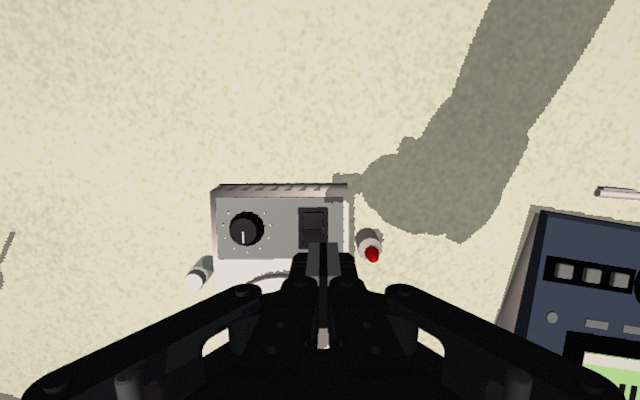

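The wrist view looks from the far side of the gripper, with image up pointing toward the robot. The rocker is at about (313,228), the knob at (246,229) and the fingertips at about (323,245). Next I'll check the camera position and fingertip size, and look at a zoomed crop.

Run:
```python
from h import *
d=dict(np.load('pics/wrist.npz')); f,Rm,t=cam(d); s=telemetry.state(); q=s['tool_rot']
C=R.from_quat([q[1],q[2],q[3],q[0]]).as_matrix(); print('cam in tool',C.T@(-Rm.T@t-s['tool_pos']),f, d['cx'],d['cy'])
c=(cloud(d)-s['tool_pos'])@C
tip=(d['range_z']>0)&(c[...,2]<.003)&(c[...,2]>-.03)&(np.abs(c[...,:2]).max(-1)<.05)
for a,b in [(-.03,-.02),(-.02,-.01),(-.01,-.004),(-.004,.003)]:
    k=tip&(c[...,2]>a)&(c[...,2]<b)
    if k.any(): print(a,b,k.sum(),c[k].min(0).round(4),c[k].max(0).round(4))
cr=cv2.resize(d['pixels'][175:275,200:400],None,fx=4,fy=4,interpolation=cv2.INTER_CUBIC); cv2.imwrite('pics/w1c.png',cv2.convertScaleAbs(cr,alpha=2))
for n,(u,v) in dict(knob=(246,226),rockN=(313,215),rockF=(313,236),body=(280,270)).items(): print(n,w(d,u,v).round(4))
```

```text
cam in tool [ 0.06487655 -0.00068204 -0.14181446] 316.6904964735241 322.8540771769601 206.18832946257552
-0.03 -0.02 653 [ 0.0054 -0.0143 -0.03  ] [ 0.011   0.0129 -0.02  ]
-0.02 -0.01 577 [ 0.0053 -0.0143 -0.02  ] [ 0.011   0.0129 -0.01  ]
-0.01 -0.004 238 [ 0.0056 -0.0132 -0.01  ] [ 0.0107  0.0118 -0.004 ]
-0.004 0.003 4 [ 0.0098 -0.007  -0.004 ] [ 0.01    0.0056 -0.0035]
knob [ 0.519  -0.2335  0.0625]
rockN [ 0.5033 -0.166   0.0482]
rockF [ 0.5252 -0.1634  0.0531]
body [ 0.5709 -0.1956  0.0498]
```

View pics/w1c.png

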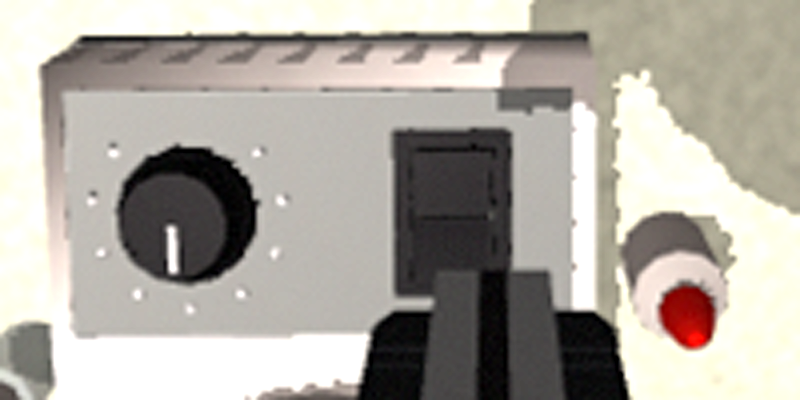

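The crop shows the paddle's pivot line at about (313,228.6) full-frame, and its edges are aligned with the tool yaw of about 0.118. The off state, with the far half raised, is confirmed. Next I'll compute the approach to the far half.

Run:
```python
from h import *
d=dict(np.load('pics/wrist.npz'))
for v in (228.1,228.6): print(rayz(d,312.8,v,.0515).round(4))
kn=rayz(d,200+(172)/4,175+228/4,.0634);print('knob',kn)
p=rayz(d,312.8,228.6,.0515); print(np.hypot(*(p-kn)[:2]), 'yaw',np.arctan2(-(p-kn)[0],(p-kn)[1]))
F=frame(.12,.149); print('top-far deck edge'); 
m=np.array([.5185,p[1],.0515]); print(m); m=(p+[.5182,-.1639,.0515])/2; print(m)
t=m+F@[.014,0,.030]; print('pre',t); go(t,toolrot(F))
```

```text
[ 0.5169 -0.1646  0.0515]
[ 0.5175 -0.1646  0.0515]
knob [ 0.52557254 -0.23602652  0.0634    ]
0.07190917403396116 yaw 0.11312753899598223
top-far deck edge
[ 0.5185   -0.164577  0.0515  ]
[ 0.51782748 -0.1642385   0.0515    ]
pre [ 0.52715135 -0.16311424  0.08324589]
turn shares [-0.    -0.298 -0.004] then shift shares [-0.1689 -0.0545  0.774 ] (unturned) [-0.282  -0.0539  0.7404]
```

Request:
{"name": "send_rows", "arguments": {"plan": [[[0,0,0,0,-0.149,0],[0,0,0,0,-0.149,0],[-0.034,-0.011,0.155,0,0,0],[-0.034,-0.011,0.155,0,0,0],[-0.034,-0.011,0.155,0,0,0],[-0.034,-0.011,0.155,0,0,0],[-0.034,-0.011,0.155,0,0,0],[0,0,0,0,0,0],[0,0,0,0,0,0]]]}}

```text
time: 3.57
tool_pos: [0.5264, -0.1626, 0.0818]
tool_rot: [0.073, -0.06, 0.996, 0.005]
contact_force: [-0.2, 0.3, 1.6]
finger_gap: -0.0002
grip_force: 0.0
```

Run:
```python
from h import *
go([ 0.52715135,-0.16311424,0.08324589],toolrot(frame(.12,.149)))
d=get('wrist'); cr=cv2.resize(d['pixels'][170:290,240:400],None,fx=4,fy=4,interpolation=cv2.INTER_CUBIC); cv2.imwrite('pics/w2.png',cv2.convertScaleAbs(cr,alpha=2))
```

```text
turn shares [ 0.003 -0.006 -0.001] then shift shares [-0.0043 -0.0028 -0.0068] (unturned) [-0.0043 -0.0028 -0.0069]
```

View pics/w2.png

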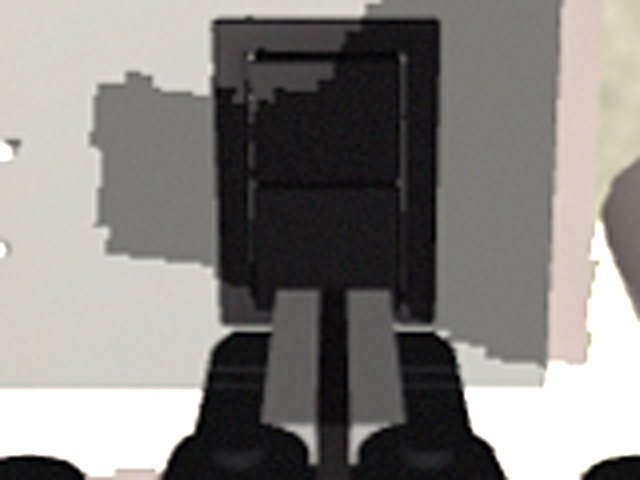

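The fingertips are centred sideways over the paddle (crop x about 333 against 328) and sit over its far end, so I'll press.

Request:
{"name": "send_rows", "arguments": {"plan": [[[-0.004,-0.003,0.04,0,0,0],[0,0,0.04,0,0,0],[0,0,0.03,0,0,0],[0,0,0.01,0,0,0],[0,0,0.005,0,0,0],[0,0,0,0,0,0]]]}}

```text
time: 4.12
tool_pos: [0.5319, -0.1631, 0.0584]
tool_rot: [0.074, -0.06, 0.995, 0.005]
contact_force: [0.0, -0.6, -0.2]
finger_gap: -0.0003
grip_force: 0.0
```

Request:
{"name": "send_rows", "arguments": {"plan": [[[0,0,0.005,0,0,0],[0,0,0.005,0,0,0],[0,0,0,0,0,0],[0,0,0,0,0,0]]]}}

```text
time: 4.45
tool_pos: [0.5325, -0.1632, 0.0567]
tool_rot: [0.075, -0.06, 0.995, 0.004]
contact_force: [-0.1, -0.3, 1.3]
finger_gap: 0.0001
grip_force: 0.4
```

Request:
{"name": "send_rows", "arguments": {"plan": [[[0,0,0.005,0,0,0],[0,0,0,0,0,0],[0,0,0,0,0,0]]]}}

```text
time: 4.7
tool_pos: [0.5326, -0.1631, 0.0556]
tool_rot: [0.074, -0.06, 0.995, 0.004]
contact_force: [0.2, 0.0, 0.7]
finger_gap: -0.0004
grip_force: 0.8
```

Request:
{"name": "send_rows", "arguments": {"plan": [[[0,0,0.005,0,0,0],[0,0,0.005,0,0,0],[0,0,0,0,0,0]]]}}

```text
time: 4.95
tool_pos: [0.5329, -0.1631, 0.0539]
tool_rot: [0.075, -0.06, 0.995, 0.004]
contact_force: [0.4, 0.2, 5.0]
finger_gap: -0.0002
grip_force: 2.0
```

Request:
{"name": "send_rows", "arguments": {"plan": [[[0,0,0.005,0,0,0],[0,0,0,0,0,0],[0,0,0,0,0,0]]]}}

```text
time: 5.2
tool_pos: [0.533, -0.1631, 0.0538]
tool_rot: [0.075, -0.06, 0.995, 0.004]
contact_force: [-4.6, 2.0, 12.5]
finger_gap: 0.0002
grip_force: 6.4
```

The force rose to 12.5 N with no more travel, so the rocker has bottomed. I'll back off and check.

Request:
{"name": "send_rows", "arguments": {"plan": [[[0,0,-0.03,0,0,0],[0,0,-0.1,0,0,0],[0,0,-0.15,0,0,0],[0,0,-0.15,0,0,0],[0,0,0,0,0,0],[0,0,0,0,0,0]]]}}

```text
time: 5.7
tool_pos: [0.5208, -0.1649, 0.1393]
tool_rot: [0.076, -0.06, 0.995, 0.004]
contact_force: [-0.1, -0.4, -0.6]
finger_gap: 0.0002
grip_force: 0.0
```

Run:
```python
from h import *
d=get('wrist'); cr=cv2.resize(d['pixels'][170:290,240:400],None,fx=4,fy=4,interpolation=cv2.INTER_CUBIC); cv2.imwrite('pics/w3.png',cv2.convertScaleAbs(cr,alpha=2))
F=frame(-.051,.243); e=np.array([.5370,.2287,.0622])
go(e+F@[-.03,0,.10],toolrot(F))
```

```text
turn shares [ 0.067 -0.187  0.338] then shift shares [ 0.2564  1.9686 -0.1379] (unturned) [-0.0693  1.9878 -0.063 ]
```

View pics/w3.png

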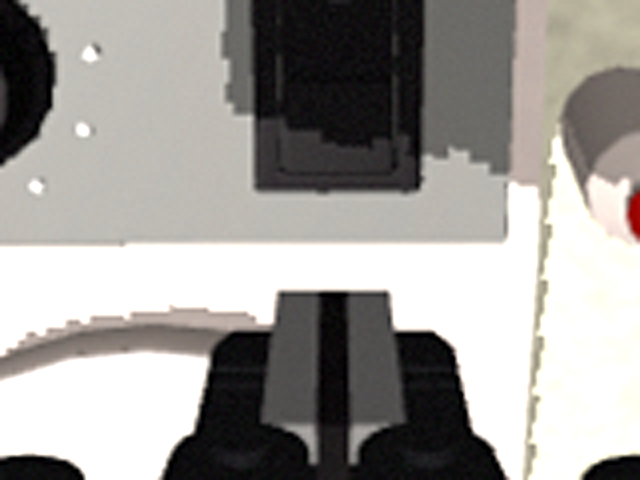

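The far half now lies flat within its bezel. I'll move to the meter and check the rocker's slope from the saved range data.

Request:
{"name": "send_rows", "arguments": {"plan": [[[0,0,-0.02,0.034,-0.093,0.169],[0,0,0,0.034,-0.093,0.169],[0.02,0.152,-0.01,0,0,0],[0.02,0.152,-0.01,0,0,0],[0.02,0.152,-0.01,0,0,0],[0.02,0.152,-0.01,0,0,0],[0.02,0.152,-0.01,0,0,0],[0.02,0.152,-0.01,0,0,0],[0.02,0.152,-0.01,0,0,0]]]}}

```text
time: 6.5
tool_pos: [0.4988, 0.0507, 0.1465]
tool_rot: [0.12, 0.025, 0.992, -0.004]
contact_force: [1.0, -1.1, -0.4]
finger_gap: 0.0002
grip_force: 0.0
```

Request:
{"name": "send_rows", "arguments": {"plan": [[[0.02,0.152,-0.01,0,0,0],[0.02,0.152,-0.01,0,0,0],[0.02,0.152,-0.01,0,0,0],[0.02,0.152,-0.01,0,0,0],[0.02,0.152,-0.01,0,0,0],[0.02,0.152,-0.01,0,0,0],[0,0,0,0,0,0],[0,0,0,0,0,0]]]}}

```text
time: 7.17
tool_pos: [0.4822, 0.234, 0.1521]
tool_rot: [0.119, 0.024, 0.993, -0.004]
contact_force: [-0.2, 0.1, 0.3]
finger_gap: -0.0003
grip_force: 0.0
```

Run:
```python
from h import *
d=dict(np.load('pics/wrist.npz')); c=cloud(d); c=c[d['range_z']>0]
q=(c-[.5178,-.1642,.0515])@frame(.12,.149)
for a in (-16,-12,-8,-4,4,8,12,16):
    k=(abs(q[:,0]*1000-a)<2)&(abs(q[:,1])<.007)&(abs(q[:,2])<.02); print(a,k.sum(),(np.median(q[k,2])*1000).round(2) if k.any() else '')
d=get('wrist'); cr=cv2.resize(d['pixels'][130:260,120:520],None,fx=2,fy=2,interpolation=cv2.INTER_CUBIC); cv2.imwrite('pics/w4.png',cv2.convertScaleAbs(cr,alpha=1.8))
F=frame(-.051,.243); e=np.array([.5370,.2287,.0622])
go(e+F@[-.03,0,.10],toolrot(F))
```

```text
-16 117 2.66
-12 95 2.04
-8 105 1.23
-4 100 0.32
4 96 -0.6
8 101 -0.74
12 96 -0.66
16 86 -0.77
turn shares [-0.004 -0.006  0.004] then shift shares [-0.0073 -0.0074  0.0034] (unturned) [-0.0073 -0.0074  0.0034]
```

View pics/w4.png

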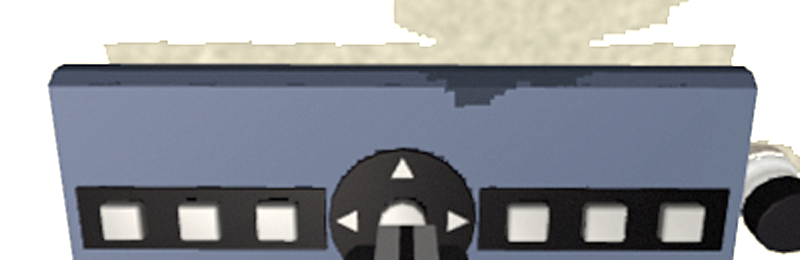

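The rocker is confirmed on: the near half is raised by 0.2 rad and the far half is flat. This view, which is mirrored, shows auto at crop (528,222), store at (277,222), cal at (605,222) and recall at (199,221). I'll cross-check these against the top camera.

Run:
```python
from h import *
d=dict(np.load('pics/wrist.npz'))
off=np.array([84,52,-52,-84])/1000; c=[(605,222),(528,222),(277,222),(199,221)]
P=np.array([rayz(d,120+(x+.5)/2-.5,130+(y+.5)/2-.5,.0607) for x,y in c]); print(P.round(4))
cx=np.polyfit(off,P[:,0],1); cy=np.polyfit(off,P[:,1],1); print('yaw',np.arctan2(-cx[0],cy[0]),'scale',np.hypot(cx[0],cy[0]),'c',cx[1],cy[1])
F=frame(-.051,.243)
cl=cloud(d); cl=cl[d['range_z']>0]; q=(cl-[.537,.2287,.0622])@F
k=(abs(q[:,0]+.045)<.007)&(abs(q[:,1])<.12); print('face',np.polyfit(q[k,0],q[k,2],1),np.median(q[k,2]))
for o in off:
    k=(abs(q[:,0])<.005)&(abs(q[:,1]-o)<.005); print(o,np.median(q[k,2]))
e=np.array([(.5370+cx[1])/2,(.2287+cy[1])/2,.0607]); a=e+F@[0,.052,0]; print(e,a)
go(a+F@[0,0,.02],toolrot(F))
```

```text
[[0.5387 0.3121 0.0607]
 [0.5372 0.2807 0.0607]
 [0.5325 0.1781 0.0607]
 [0.5305 0.1463 0.0607]]
yaw -0.04863776506852493 scale 0.9882660207737031 c 0.5347082754991306 0.22930515072500804
face [-0.10935843  0.14934195] 0.17699273640560073
0.084 -0.0017150504058219373
0.052 -0.0019524753542558338
-0.052 -0.0019784853770616565
-0.084 -0.0019457803993787716
[0.53585414 0.22900258 0.0607    ] [0.53850499 0.28093496 0.0607    ]
turn shares [-0.004 -0.006  0.004] then shift shares [-0.1499  0.2538  0.4093] (unturned) [-0.1516  0.2543  0.4083]
```

Request:
{"name": "send_rows", "arguments": {"plan": [[[-0.05,0.085,0,0,0,0],[-0.05,0.085,0,0,0,0],[-0.05,0.084,0.05,0,0,0],[0,0,0.12,0,0,0],[0,0,0.12,0,0,0],[0,0,0.12,0,0,0],[0,0,0,0,0,0],[0,0,0,0,0,0]]]}}

```text
time: 7.88
tool_pos: [0.5338, 0.2793, 0.0801]
tool_rot: [0.119, 0.026, 0.993, -0.004]
contact_force: [0.4, -0.2, 0.1]
finger_gap: 0.0001
grip_force: 0.0
```

Run:
```python
from h import *
F=frame(-.051,.243)
go(np.array([.5385,.2809,.0607]),toolrot(F))
d=get('wrist'); cr=cv2.resize(d['pixels'][170:290,220:420],None,fx=4,fy=4,interpolation=cv2.INTER_CUBIC); cv2.imwrite('pics/w5.png',cv2.convertScaleAbs(cr,alpha=1.8))
```

```text
turn shares [-0.006 -0.007 -0.002] then shift shares [0.0009 0.0091 0.0999] (unturned) [0.0005 0.0094 0.0998]
```

View pics/w5.png

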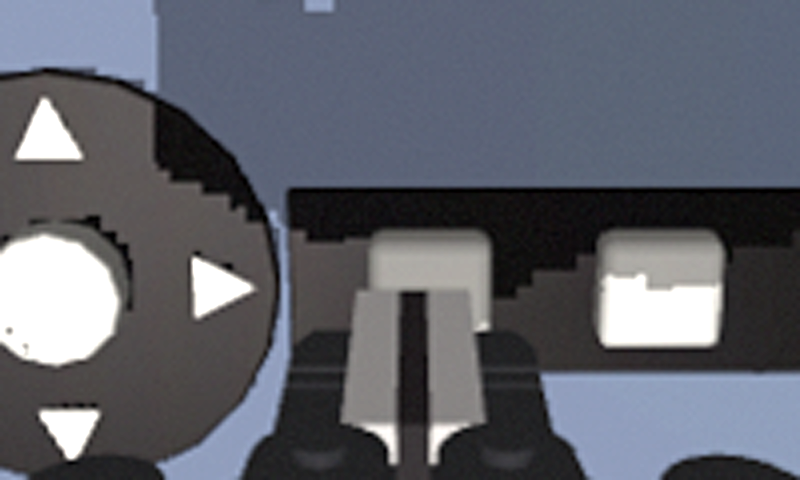

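The tip (crop x 412) is about 2 mm left of the auto key's centre (431), which matches the computed correction. I'll shift and press.

Request:
{"name": "send_rows", "arguments": {"plan": [[[0,0.009,0.04,0,0,0],[0,0,0.04,0,0,0],[0,0,0.01,0,0,0],[0,0,0.01,0,0,0],[0,0,0,0,0,0],[0,0,0,0,0,0]]]}}

```text
time: 8.43
tool_pos: [0.5394, 0.2827, 0.0624]
tool_rot: [0.121, 0.025, 0.992, -0.003]
contact_force: [0.3, -0.4, 0.5]
finger_gap: 0.0003
grip_force: 0.0
```

Request:
{"name": "send_rows", "arguments": {"plan": [[[0,0,0.005,0,0,0],[0,0,0.005,0,0,0],[0,0,0,0,0,0],[0,0,0,0,0,0]]]}}

```text
time: 8.77
tool_pos: [0.54, 0.2828, 0.0607]
tool_rot: [0.121, 0.025, 0.992, -0.003]
contact_force: [0.1, -0.2, 2.2]
finger_gap: 0.0002
grip_force: 1.0
```

Request:
{"name": "send_rows", "arguments": {"plan": [[[0,0,0.005,0,0,0],[0,0,0,0,0,0],[0,0,0,0,0,0]]]}}

```text
time: 9.02
tool_pos: [0.5403, 0.2828, 0.0596]
tool_rot: [0.121, 0.025, 0.992, -0.003]
contact_force: [-0.3, 0.8, 3.7]
finger_gap: 0.0002
grip_force: 1.4
```

Request:
{"name": "send_rows", "arguments": {"plan": [[[0,0,0.005,0,0,0],[0,0,0.005,0,0,0],[0,0,0,0,0,0]]]}}

```text
time: 9.27
tool_pos: [0.5407, 0.2828, 0.0578]
tool_rot: [0.121, 0.025, 0.992, -0.003]
contact_force: [-0.9, 0.1, 4.5]
finger_gap: -0.0002
grip_force: 2.4
```

Request:
{"name": "send_rows", "arguments": {"plan": [[[0,0,0.005,0,0,0],[0,0,0,0,0,0],[0,0,0,0,0,0]]]}}

```text
time: 9.52
tool_pos: [0.5408, 0.2828, 0.0576]
tool_rot: [0.121, 0.025, 0.992, -0.003]
contact_force: [-6.8, -0.4, 12.6]
finger_gap: 0.0002
grip_force: 6.9
```

The auto key has bottomed at 12.6 N. I'll release it and move over to enter.

Request:
{"name": "send_rows", "arguments": {"plan": [[[0,0,-0.03,0,0,0],[0,0,-0.1,0,0,0],[0,-0.09,0,0,0,0],[0,-0.09,0,0,0,0],[0,-0.084,0,0,0,0],[0,0,0,0,0,0],[0,0,0,0,0,0],[0,0,0,0,0,0]]]}}

```text
time: 10.18
tool_pos: [0.5318, 0.2304, 0.0814]
tool_rot: [0.121, 0.025, 0.992, -0.003]
contact_force: [-0.6, 0.0, -0.0]
finger_gap: 0.0003
grip_force: 0.0
```

Run:
```python
from h import *
F=frame(-.051,.243)
go(np.array([.5359,.2290,.0607])+F@[0,0,.0015],toolrot(F))
d=get('wrist'); cr=cv2.resize(d['pixels'][170:290,220:420],None,fx=4,fy=4,interpolation=cv2.INTER_CUBIC); cv2.imwrite('pics/w6.png',cv2.convertScaleAbs(cr,alpha=1.6))
```

```text
turn shares [-0.001 -0.002 -0.001] then shift shares [ 0.0047 -0.0059  0.0979] (unturned) [ 0.0046 -0.0059  0.0979]
```

View pics/w6.png

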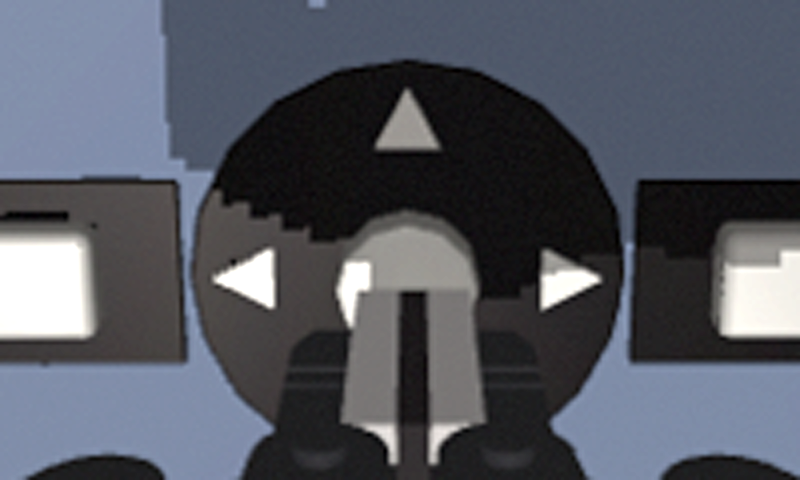

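The tip (crop x 412) is almost centred on the round enter key (406). I'll make a small correction and press.

Request:
{"name": "send_rows", "arguments": {"plan": [[[0.004,-0.004,0.04,0,0,0],[0,0,0.04,0,0,0],[0,0,0.01,0,0,0],[0,0,0.005,0,0,0],[0,0,0.005,0,0,0],[0,0,0,0,0,0],[0,0,0,0,0,0]]]}}

```text
time: 10.82
tool_pos: [0.5358, 0.2293, 0.0622]
tool_rot: [0.121, 0.025, 0.992, -0.003]
contact_force: [-2.1, -0.9, 1.6]
finger_gap: -0.0
grip_force: 0.8
```

Request:
{"name": "send_rows", "arguments": {"plan": [[[0,0,0.005,0,0,0],[0,0,0.005,0,0,0],[0,0,0,0,0,0]]]}}

```text
time: 11.07
tool_pos: [0.5365, 0.2292, 0.0603]
tool_rot: [0.121, 0.025, 0.992, -0.003]
contact_force: [-1.0, 0.2, 3.2]
finger_gap: 0.0
grip_force: 1.6
```

Request:
{"name": "send_rows", "arguments": {"plan": [[[0,0,0.004,0,0,0],[0,0,0,0,0,0],[0,0,0,0,0,0]]]}}

```text
time: 11.32
tool_pos: [0.5367, 0.2292, 0.0596]
tool_rot: [0.121, 0.025, 0.992, -0.003]
contact_force: [-2.1, -0.0, 3.5]
finger_gap: -0.0001
grip_force: 1.9
```

Request:
{"name": "send_rows", "arguments": {"plan": [[[0,0,0.004,0,0,0],[0,0,0,0,0,0],[0,0,0,0,0,0]]]}}

```text
time: 11.57
tool_pos: [0.5369, 0.2292, 0.059]
tool_rot: [0.121, 0.025, 0.992, -0.003]
contact_force: [-3.2, 0.0, 5.2]
finger_gap: 0.0001
grip_force: 3.3
```

Request:
{"name": "send_rows", "arguments": {"plan": [[[0,0,0.004,0,0,0],[0,0,0,0,0,0],[0,0,0,0,0,0]]]}}

```text
time: 11.82
tool_pos: [0.5369, 0.2293, 0.0589]
tool_rot: [0.121, 0.025, 0.992, -0.003]
contact_force: [-8.0, -0.8, 11.7]
finger_gap: 0.0002
grip_force: 6.7
```

Enter has bottomed. On to store.

Request:
{"name": "send_rows", "arguments": {"plan": [[[0,0,-0.03,0,0,0],[0,0,-0.08,0,0,0],[0,-0.09,0,0,0,0],[0,-0.09,0,0,0,0],[0,-0.08,0,0,0,0],[0,0,0,0,0,0],[0,0,0,0,0,0],[0,0,0,0,0,0]]]}}

```text
time: 12.48
tool_pos: [0.529, 0.1777, 0.079]
tool_rot: [0.121, 0.026, 0.992, -0.003]
contact_force: [-0.8, -0.3, -0.3]
finger_gap: 0.0001
grip_force: 0.0
```

Run:
```python
from h import *
F=frame(-.051,.243)
go(np.array([.5359,.2290,.0607])+F@[0,-.052,0],toolrot(F))
d=get('wrist'); g=cv2.cvtColor(d['pixels'],cv2.COLOR_BGR2GRAY).astype(int)
for v in (232,236): print(g[v,280:345:2])
```

```text
turn shares [-0.001 -0.002 -0.001] then shift shares [ 0.0015 -0.002   0.0941] (unturned) [ 0.0014 -0.002   0.0941]
[45 30 28 30 31 31 30 30 30 30 31 23 18 15 59 79 83 83 83 82 82 82 82 82
 82 82 82 84 80 48  8 11 10]
[57 29 30 29 31 31 31 30 30 30 30 31 28 28 68 89 95 95 96 95 95 95 94 95
 95 95 95 96 89 53  9 10 11]
```

The store key spans u 308–338, which puts it right under the tip at 323. I'll press it.

Request:
{"name": "send_rows", "arguments": {"plan": [[[0,0,0.04,0,0,0],[0,0,0.04,0,0,0],[0,0,0.01,0,0,0],[0,0,0.005,0,0,0],[0,0,0.005,0,0,0],[0,0,0.005,0,0,0],[0,0,0,0,0,0],[0,0,0,0,0,0]]]}}

```text
time: 13.2
tool_pos: [0.5339, 0.1773, 0.0589]
tool_rot: [0.121, 0.025, 0.992, -0.003]
contact_force: [-2.4, 0.7, 2.9]
finger_gap: -0.0005
grip_force: 1.5
```

Request:
{"name": "send_rows", "arguments": {"plan": [[[0,0,0.004,0,0,0],[0,0,0,0,0,0],[0,0,0,0,0,0]]]}}

```text
time: 13.45
tool_pos: [0.5343, 0.1773, 0.0582]
tool_rot: [0.121, 0.025, 0.992, -0.003]
contact_force: [-2.9, 0.8, 2.9]
finger_gap: -0.0
grip_force: 1.9
```

Request:
{"name": "send_rows", "arguments": {"plan": [[[0,0,0.004,0,0,0],[0,0,0,0,0,0],[0,0,0,0,0,0]]]}}

```text
time: 13.7
tool_pos: [0.5345, 0.1772, 0.0576]
tool_rot: [0.121, 0.025, 0.992, -0.003]
contact_force: [-4.1, -0.5, 4.9]
finger_gap: -0.0
grip_force: 3.0
```

Request:
{"name": "send_rows", "arguments": {"plan": [[[0,0,0.005,0,0,0],[0,0,0,0,0,0],[0,0,0,0,0,0]]]}}

```text
time: 13.95
tool_pos: [0.5345, 0.1773, 0.0574]
tool_rot: [0.121, 0.025, 0.992, -0.003]
contact_force: [-10.4, -1.4, 12.6]
finger_gap: -0.0004
grip_force: 7.5
```

Store has bottomed. I'll release it, back off and hand in the job.

Request:
{"name": "send_rows", "arguments": {"plan": [[[0,0,-0.03,0,0,0],[0,0,-0.1,0,0,0],[0,0,-0.15,0,0,0],[0,0,-0.15,0,0,0],[0,0,0,0,0,0],[0,0,0,0,0,0],[0,0,0,0,0,0],[0,0,0,0,0,0]]]}}

```text
time: 14.62
tool_pos: [0.5137, 0.178, 0.1384]
tool_rot: [0.12, 0.025, 0.992, -0.004]
contact_force: [0.3, -0.1, 0.3]
finger_gap: -0.0001
grip_force: 0.0
```

Run:
```python
from h import *
a=np.load('pics/top.npz')['pixels'].astype(int); d=get('top'); b=d['pixels'].astype(int)
for n,(u,v) in dict(sample=(405,115),drop=(363,185),vial=(444,152),jar=(144,201),pen=(222,242)).items():
    print(n,abs(a-b)[v-10:v+10,u-10:u+10].mean().round(2))
print(telemetry.state()['contact_force'],workorder.finish_job())
```

```text
sample 2.31
drop 1.79
vial 1.89
jar 61.77
pen 8.05
the job is handed in; nothing more can be done
[ 0.02033455 -0.3791408  -0.33640402] None
```

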